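# Tip three small cartons into the empty cell of a partitioned carton

## Task

On the packing bench, slide the tipping pan along its rail until it stands in front of the one empty cell of the partitioned carton, then tip it forward by its handle so that all three small cartons lying in the pan drop into that cell. Do not touch the small cartons with the fingers, and leave everything else on the bench where it is.

Things in the scene. Friction and masses are not known exactly. Their poses are not given: they have to be found in the camera images.
- bridge: Filling bridge, fixed to the bench: a 510 mm aluminium rail along its own y axis, top 70 mm above the bench, on two grey end posts. Origin: on the bench, midway along the rail and 75 mm ahead of its centre line (+x, away from the robot), directly below the line along which the pan's lip travels. +x is the way the pan tips.
- carriage (a joint): Slide of the carriage and pan along the rail, in m: 0 parked at the rail's -y end (the start), 0.315 at the other stop; grows towards the bridge's +y. The pan's middle is at bridge y = -0.190 + this value. Stays where it is left; pushed slowly it takes about 3 to 5 N.
- pan (a joint): Tilt of the steel pan in rad: 0 level (the start), 0.95 tipped forward at its stop. It hinges about the bridge's y at its lip; weight and a spring return it to level when let go. Holding it tipped takes under 5 N at the bar. Cartons begin to slide out between about 0.4 and 0.7 rad: tip it nearly to the stop and hold it there a second.
- lip (a point): Middle of the pan's front edge, on its hinge axis, 92 mm above the bench; moves only along the rail. The pan is an open-fronted scoop behind it: floor 92 mm up when level, from 8 mm ahead of the lip to 124 mm behind, 36 mm wide inside (44 outside), sides and back 26 mm high. The lip reaches just over the near wall of the partitioned carton; cartons fall just ahead of it.
- bar (a point): Centre of the handle's black crossbar: round, 12 mm thick, 56 mm long along bridge y. Pan level: 192 mm above the bench, 100 mm above and 60 mm behind the lip. Two upright 8 mm rods, 24 mm either side of it, run down to the pan's sides: push one sideways to move the carriage. Pushing the bar forward (bridge +x) tips the pan: at full tilt it is 106 mm further on, 7 mm higher; 17 mm higher midway.
- tray: Partitioned cardboard carton, fixed in front of the bridge: 110 mm in x, 273 mm in y, 60 mm high; four cells in a row along y, each 100 mm (x) by 62 mm (y) inside, 67 mm apart, walls and dividers 5 mm, floor 4 mm. Origin: centre of the underside; axes parallel to the bridge's. May be shifted up to 15 mm along the rail.
- pad: Plain paper pad, 90 by 54 by 2 mm, fixed flat in the middle of the floor of the one empty cell. Origin: centre of its underside, 4 mm above the bench; axes parallel to the tray's (x along the cell's 100 mm, y along its 62 mm). The other three cells each hold three small cartons already. Which cell is empty varies.
- carton1: Small plain paperboard carton, 34 by 26 by 20 mm, about 20 g, lying with its 34 mm side along the pan's x, rearmost of three in line in the pan. Origin at its centre, x along 34 mm, z along 20 mm. Fingers must not touch it.
- carton2: Small plain paperboard carton, 34 by 26 by 20 mm, about 20 g, lying with its 34 mm side along the pan's x, middle one of three in line in the pan. Origin at its centre, x along 34 mm, z along 20 mm. Fingers must not touch it.
- carton3: Small plain paperboard carton, 34 by 26 by 20 mm, about 20 g, lying with its 34 mm side along the pan's x, foremost of three in line in the pan. Origin at its centre, x along 34 mm, z along 20 mm. Fingers must not touch it.
- tape_roll: Bystander: roll of clear tape lying flat, 92 mm across, 48 mm high; origin under its centre.
- marker: Bystander: marker pen lying along its x, 127 mm long, 16 mm thick; origin under its middle.
- knife: Bystander: closed grey box knife lying along its x, 140 by 24 by 14 mm; origin under its middle.
- ten_pack: Bystander: block of ten paper cartons, 93 by 192 by 44 mm; origin under its middle.
- sealed_box: Bystander: sealed cardboard box, 130 by 170 by 90 mm; origin under its middle.

How it is judged:
By the outcome, as a careful person would: the job done as asked, in the order asked, and still so for the second after the job is handed in, with the robot touching nothing.
It also fails if it takes over 61 s, if anything falls off the work surface, if the arm or the gripper's body presses on something with over 40 N, if the wrist force passes 120 N, or if a joint passes its speed limit or range.

## Robot

A 7-joint arm with a two-finger parallel gripper is mounted at the origin on the work surface. World frame = base frame: x ahead of the robot, y to its left, z up, the work surface at z = 0. Lengths are in m, angles in rad, forces in N, time in s.
With the tool pointing down it reaches from about 0.425 to 0.925 m from the base axis. Payload 6.8 kg.
Tool frame: the origin (TCP) lies on the centre line of the jaws, within the pads' length; the fingertips stand 8 mm ahead of it and the grasp point (between the pads) lies 11 mm behind it (bot.tips_ahead is the distance from the TCP to the fingertips, in m); z points along the fingers, y is the line along which they close (so a half turn about z gives the same grasp; the last joint's range is limited). The gripper opens to 85 mm and grips with 20 to 120 N. Pads are 22 mm wide; open, the fingers measure 114 mm over their backs; the gripper's body (76 mm by 85 mm) begins 54 mm behind the grasp point. The pads swing forward as they close: fully open they stand 13 mm farther back than shut.
Start: joints at [1.018, 0.477, 0.022, 1.555, -0.011, 1.109, -0.083], TCP at [0.29, -0.609, 0.239] pointing down, gripper open.
Joint ranges: [-2.96, 2.96], [-0.34, 2.1], [-1.41, 1.46], [0.24, 2.44], [-1.37, 4.51], [0.17, 1.92], [-2.96, 2.96]. Speed limits (rad/s): [2.39, 2.39, 3.14, 3.14, 3.14, 3.14, 3.14].

## Interface

Orientations are given as a unit quaternion [w, x, y, z].
In Python, from station import bot gives the robot as it stands.
- The arm moves only by the tool send_rows, never from a script. Its argument "deltas" is text: rows parted by semicolons, each of 4 numbers parted by spaces: the shift along the tool's x, y, z in m, then the turn about the tool's z in degrees. In form: x y z spin; .... A call has 1 to 5 rows; each row is the pose to reach, as a shift and turn from the pose commanded when the call began, along the tool's axes at that moment; what a row does not reach only later rows make up. A row lasts 1/10 s, in which the tool goes at most 50 mm and 8.59 degrees, less where a joint would pass 70% of its speed; a pose out of reach is approached as far as the arm can. A call with a gripper value outside its range is refused whole. "claw" is the opening, from 0 (shut) to 1 (fully open), set as the call begins (left out, the last holds). The fingers move at their own pace and stop on an object; "force" is the grip in N (left out, the last holds). Time passes only in rows, so rows that repeat a pose let the fingers close. It gives the time, the measured TCP pose, the force, the opening and the grip force at its end, in the units of the state.
- bot.get_obs(): the state, without advancing time (a new reading comes with each control period).
- bot.read_camera(name): name is "scene" or "top"; returns a dict with "img" (480x640x3 uint8, red, green, blue), "depth" (480x640 float32, m along the optical axis (not along the pixel's ray), 0 where there is no reading), "fx", "fy", "cx", "cy" (pixels), "dist_coeffs" ([k1, k2, p1, p2, k3] as OpenCV has them; the pictures are not rectified), "camera_from_world" (4x4, takes a point from world to camera coordinates). Camera axes: x right, y up, looking along -z (the intrinsics and any distortion apply to the point x, -y, -z); pixel columns grow to the right and rows downward; lengths in m; the calibration is good to about 2 mm. A picture is of the moment at which its call begins.
- bot.hand_in(): hands the job in; it is judged then, once.
Trained networks look in a picture, given as the dict that the camera call returned (one of the last four; its "shot" number tells which), for a name from the list of things; names that differ only in an ending like _2 or _b are one class to them, and where a whole thing is asked for, a point or a joint stands for the part that bears it (a point fixed in the world has none). Each returns a list of dicts, best first, with "confidence" (0 to 1); they miss things now and then, are a little off and sometimes report something else, mostly with a low value. They report only what shows in the picture. A call takes as long as a camera call.
- bot.masks_of(picture, query): "mask" (480x640 bool, what is visible of it).
- bot.landmark_of(picture, query): "xyz" ([x, y, z] in m, in world coordinates, good to about 4 mm: a listed point, or the origin of a listed thing).
The state is a dict: "t": time; "q": joint angles; "joint_vel": joint speeds; "joint_torque": joint torques, N m; "eef_pos": TCP position; "tool_rot": TCP orientation; "contact_force": force on the tool from outside, world axes, zero at the start; "torque": the same for the moment, N m; "gripper_width": opening from 0.0 (shut) to 1.0 (fully open); "grasp_force": force on a finger pad.
Only numpy, scipy, OpenCV 4.12 (cv2) and the standard library are available. Lean on these libraries where they do the work, as an engineer would, in place of code of your own. Each camera call takes 0.05 s, during which the arm holds its last target. There are 200 camera calls.

## Working session

There is one attempt and no reset: what is moved stays moved. The work goes in short steps, Python scripts to look and compute and a tool call to move; the robot and the scene stay as the last step left them, time stands still between calls to the robot, and variables do not carry over. Pictures are saved under pics/ and viewed, at most 10 in all, crops included, and the job is handed in when it is done.

Besides the shell and the picture viewer there is one more tool, called after ">>>" as name(argument=value, ...) on one line, values as JSON. send_rows: Moves the arm, as the interface text tells. Its arguments: {"type":"object","properties":{"deltas":{"type":"string"},"claw":{"type":"number"},"force":{"type":"number"}},"required":["deltas"]}

```bash
mkdir -p pics
python3 - <<'E'
from station import bot
import cv2,numpy as np
o=bot.get_obs();print({k:np.round(o[k],3) for k in('t','eef_pos','tool_rot','contact_force','gripper_width')},bot.tips_ahead)
for c in('scene','top'):
    p=bot.read_camera(c);cv2.imwrite(f'pics/{c}0.png',p['img'][:,:,::-1])
    for n in('bridge','bar','lip','tray','pad','carton1','carton3'):
        print(c,n,[(np.round(d['xyz'],3).tolist(),round(d['confidence'],2)) for d in bot.landmark_of(p,n)[:3]])
E
```

```text
{'t': np.float64(0.0), 'eef_pos': array([ 0.29 , -0.609,  0.238]), 'tool_rot': array([-0.001,  0.975,  0.221, -0.   ]), 'contact_force': array([-0.776,  0.298,  0.049]), 'gripper_width': np.float64(1.002)} 0.008
scene bridge []
scene bar [([0.518, -0.137, 0.194], 0.55)]
scene lip [([0.579, -0.128, 0.084], 0.9)]
scene tray [([0.581, 0.066, 0.002], 0.88)]
scene pad [([0.592, 0.033, 0.005], 0.59)]
scene carton1 [([0.558, -0.125, 0.105], 0.75), ([0.484, -0.138, 0.101], 0.66), ([0.519, -0.132, 0.105], 0.45)]
scene carton3 [([0.558, -0.125, 0.105], 0.75), ([0.484, -0.138, 0.101], 0.66), ([0.519, -0.132, 0.105], 0.45)]
top bridge [([0.478, -0.443, -0.001], 0.54), ([0.482, -0.139, 0.102], 0.15)]
top bar [([0.52, -0.134, 0.19], 0.88)]
top lip [([0.577, -0.123, 0.092], 0.86)]
top tray [([0.588, 0.066, -0.003], 0.58)]
top pad [([0.594, 0.034, 0.003], 0.95)]
top carton1 [([0.482, -0.138, 0.106], 0.72), ([0.515, -0.134, 0.1], 0.57), ([0.554, -0.126, 0.103], 0.43)]
top carton3 [([0.482, -0.138, 0.106], 0.72), ([0.515, -0.134, 0.1], 0.57), ([0.554, -0.126, 0.103], 0.43)]
```

View pics/scene0.png

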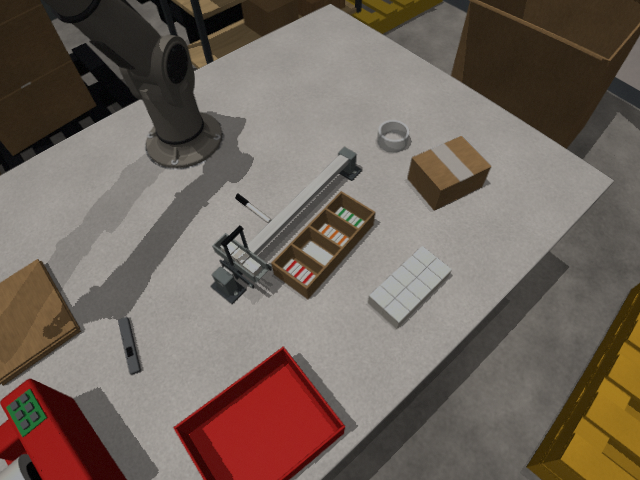

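View pics/top0.png

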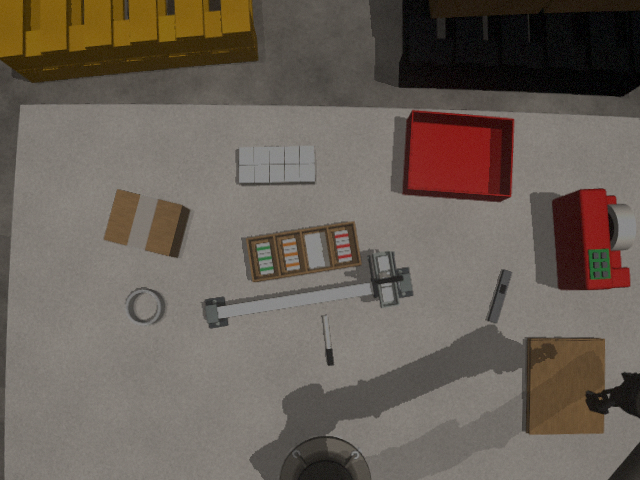

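The empty cell is the second from the rail's -y end: the white pad shows at (316,250) in the top view. The pan is parked at (387,278) and its bar lies across at about (387,280). I'll now fit the yaw and offset with masks and depth.

```bash
cat > h.py <<'E'
from station import bot
import cv2,numpy as np
def world(p,m):
    v,u=np.nonzero(m&(p['depth']>0));d=p['depth'][v,u]
    K=np.array([[p['fx'],0,p['cx']],[0,p['fy'],p['cy']],[0,0,1]])
    n=cv2.undistortPoints(np.c_[u,v].astype(float)[:,None],K,np.array(p['dist_coeffs']))[:,0]
    c=np.c_[n[:,0]*d,-n[:,1]*d,-d,np.ones(len(d))]
    return (np.linalg.inv(p['camera_from_world'])@c.T).T[:,:3]
E
python3 - <<'E'
from h import *
p=bot.read_camera('top')
for n,lo,hi in(('tray',.05,.07),('pad',0,.015),('bridge',.062,.078),('bar',.183,.21),('lip',.112,.13),('lip',.085,.15)):
    for d in bot.masks_of(p,n)[:2]:
        w=world(p,d['mask']);w=w[(w[:,2]>lo)&(w[:,2]<hi)]
        if len(w)<6: print(n,d['confidence'],len(w));continue
        (c,s,a)=cv2.minAreaRect(w[:,:2].astype(np.float32))
        print(n,round(d['confidence'],2),len(w),'c',np.round(c,4),'size',np.round(s,3),'ang',round(a,1),'z',np.round(np.median(w[:,2]),3),'mean',w[:,:2].mean(0).round(4))
for n in('bar','lip','pad','tray'):print(n,[np.round(d['xyz'],4).tolist() for d in bot.landmark_of(p,n)[:1]])
E
```

```text
tray 0.77 916 c [0.5869 0.0645] size [0.11  0.274] ang 10.2 z 0.06 mean [0.5864 0.0647]
tray 0.41 1085 c [0.4714 0.0493] size [0.045 0.508] ang 10.3 z 0.068 mean [0.4655 0.082 ]
pad 0.79 710 c [0.5928 0.0313] size [0.09  0.055] ang 9.5 z 0.006 mean [0.5932 0.0314]
bridge 0.76 2354 c [0.4814 0.0502] size [0.066 0.51 ] ang 10.2 z 0.07 mean [0.4664 0.0766]
bar 0.91 132 c [ 0.5192 -0.135 ] size [0.012 0.056] ang 9.9 z 0.196 mean [ 0.5193 -0.1348]
lip 0.62 176 c [ 0.5202 -0.1322] size [0.13 0.05] ang 10.6 z 0.117 mean [ 0.5128 -0.1346]
lip 0.62 471 c [ 0.521  -0.1346] size [0.133 0.055] ang 16.2 z 0.105 mean [ 0.5189 -0.1362]
bar [[0.5186, -0.1323, 0.1913]]
lip [[0.5754, -0.1233, 0.0898]]
pad [[0.591, 0.0305, 0.0027]]
tray [[0.4777, -0.4449, -0.0009]]
```

>>> send_rows(deltas="0.036 -0.029 0 -8; 0.073 -0.058 0 -16; 0.11 -0.088 0 -24.5; 0.147 -0.118 0 -33; 0.184 -0.147 0 -41.5", claw=0.5, force=20)

```text
t: 1.85
eef_pos: [0.3939, -0.3957, 0.2396]
tool_rot: [0.0, 0.832, 0.554, 0.0]
contact_force: [0.3, 0.0, 0.4]
gripper_width: 0.498
grasp_force: 0.0
```

```bash
cat >> h.py <<'E'
A=np.deg2rad(10.2);EX=np.array([np.cos(A),np.sin(A)]);EY=np.array([-np.sin(A),np.cos(A)])
def goto(x,y,z):
    o=bot.get_obs();q=o['tool_rot'];e=np.array(o['eef_pos'])
    from scipy.spatial.transform import Rotation as R
    r=R.from_quat([q[1],q[2],q[3],q[0]]).as_matrix()
    yaw=np.degrees(np.arctan2(r[1,0],r[0,0]))
    print('t',round(float(o['t']),2),'e',e.round(4),'yaw',yaw.round(1),'F',np.round(o['contact_force'],1),'w',round(float(o['gripper_width']),2),'g',round(float(o['grasp_force']),1))
    print('delta tool',(r.T@(np.array([x,y,z])-e)).round(4),'spin',round(yaw-100.2,1),'bridge xy of tcp',(e[:2]@EX).round(4),(e[:2]@EY).round(4))
E
python3 -c "
from h import *
goto(.5192,-.135,.239)"
```

```text
t 1.85 e [ 0.3939 -0.3957  0.2396] yaw 67.3 F [0.3 0.  0.4] w 0.5 g 0.0
delta tool [0.2889 0.0151 0.0005] spin -32.9 bridge xy of tcp 0.3176 -0.4592
```

>>> send_rows(deltas="0.045 0.002 0 -7; 0.09 0.005 0 -14; 0.135 0.007 0 -21; 0.18 0.01 0 -27; 0.225 0.012 0 -33")

```text
t: 2.35
eef_pos: [0.493, -0.1935, 0.2397]
tool_rot: [0.0, 0.641, 0.767, 0.0]
contact_force: [0.6, -0.4, -0.4]
gripper_width: 0.498
grasp_force: 0.0
```

```bash
python3 -c "
from h import *
goto(.5192,-.135,.176)"
```

```text
t 2.35 e [ 0.493  -0.1935  0.2397] yaw 100.2 F [ 0.6 -0.4 -0.4] w 0.5 g 0.0
delta tool [0.053  0.0361 0.0637] spin 0.0 bridge xy of tcp 0.4509 -0.2778
```

>>> send_rows(deltas="0.027 0.018 0 0; 0.053 0.036 0 0; 0.053 0.036 0.005 0; 0.053 0.036 0.02 0; 0.053 0.036 0.035 0")

```text
t: 2.85
eef_pos: [0.5187, -0.1372, 0.2041]
tool_rot: [0.001, 0.643, 0.766, -0.0]
contact_force: [0.6, 0.2, -0.7]
gripper_width: 0.5
grasp_force: 0.0
```

Run:
```python
from h import *
goto(.5192,-.135,.176)
p=bot.read_camera('scene');cv2.imwrite('pics/s1.png',cv2.resize(p['img'][180:340,150:350,::-1],(750,600)))
```

```text
t 2.85 e [ 0.5187 -0.1372  0.2041] yaw 100.0 F [ 0.6  0.2 -0.7] w 0.5 g 0.0
delta tool [0.0021 0.0009 0.0281] spin -0.2 bridge xy of tcp 0.4862 -0.2269
```

View pics/s1.png

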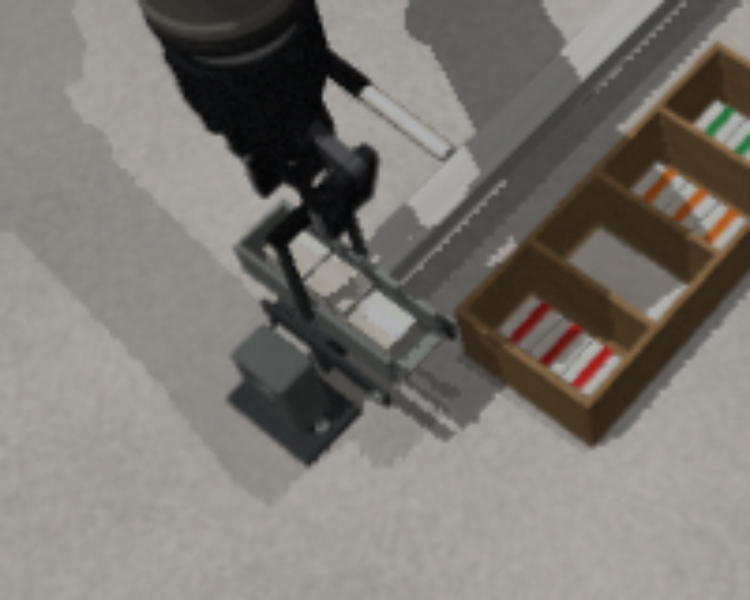

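The crop shows the fingers straddling the bar at about (310,200). The cartons in the pan are well below, and the empty cell is at (625,270). Next I lower the tool and grip the bar lightly.

>>> send_rows(deltas="0.002 0.001 0.014 0; 0.002 0.001 0.028 0; 0.002 0.001 0.028 0")

```text
t: 3.2
eef_pos: [0.5179, -0.1345, 0.1743]
tool_rot: [-0.002, 0.643, 0.766, -0.001]
contact_force: [-0.4, -0.6, -0.2]
gripper_width: 0.503
grasp_force: 0.0
```

>>> send_rows(deltas="0 0 0 0; 0 0 0 0; 0 0 0 0; 0 0 0 0; 0 0 0 0", claw=0.05, force=20)

```text
t: 3.7
eef_pos: [0.5189, -0.1348, 0.1766]
tool_rot: [-0.0, 0.643, 0.766, -0.0]
contact_force: [-4.7, -0.9, 3.9]
gripper_width: 0.131
grasp_force: 19.9
```

```bash
python3 -c "
from h import *
goto(.4924,.0134,.176)"
```

```text
t 3.7 e [ 0.5189 -0.1348  0.1766] yaw 100.0 F [-4.7 -0.9  3.9] w 0.13 g 19.9
delta tool [ 0.1505 -0.0004  0.0006] spin -0.2 bridge xy of tcp 0.4868 -0.2245
```

>>> send_rows(deltas="0.004 0 0 0; 0.01 0 0 0; 0.018 0 0 0; 0.026 0 0 0; 0.034 0 0 0")

```text
t: 4.2
eef_pos: [0.513, -0.1021, 0.1766]
tool_rot: [0.001, 0.643, 0.766, -0.001]
contact_force: [-4.7, -3.5, 3.5]
gripper_width: 0.134
grasp_force: 19.9
```

>>> send_rows(deltas="0.008 0 0 0; 0.016 0 0 0; 0.024 0 0 0; 0.032 0 0 0; 0.04 0 0 0")

```text
t: 4.7
eef_pos: [0.506, -0.0626, 0.1766]
tool_rot: [0.0, 0.643, 0.766, -0.001]
contact_force: [-4.4, -4.4, 5.4]
gripper_width: 0.134
grasp_force: 20.0
```

```bash
python3 -c "
from h import *
goto(.4924,.0134,.176)
p=bot.read_camera('scene')
for n in('lip','bar'):print(n,[(np.round(d['xyz'],4).tolist(),(d['xyz'][:2]@EY).round(4)) for d in bot.landmark_of(p,n)[:1]])
"
```

```text
t 4.7 e [ 0.506  -0.0626  0.1766] yaw 99.9 F [-4.4 -4.4  5.4] w 0.13 g 20.0
delta tool [ 0.0772 -0.0003  0.0005] spin -0.3 bridge xy of tcp 0.4869 -0.1512
lip [([0.566, -0.0542, 0.0884], np.float64(-0.1536))]
bar []
```

>>> send_rows(deltas="0.008 0 0 0; 0.016 0 0 0; 0.024 0 0 0; 0.032 0 0 0; 0.04 0 0 0")

```text
t: 5.35
eef_pos: [0.4989, -0.0231, 0.1766]
tool_rot: [0.0, 0.643, 0.766, -0.001]
contact_force: [-4.7, -3.4, 6.7]
gripper_width: 0.137
grasp_force: 20.1
```

>>> send_rows(deltas="0.008 0 0 0; 0.016 0 0 0; 0.024 0 0 0; 0.032 0 0 0; 0.037 0 0 0")

```text
t: 5.85
eef_pos: [0.4923, 0.0139, 0.1766]
tool_rot: [0.0, 0.643, 0.766, -0.001]
contact_force: [-5.3, -4.3, 7.1]
gripper_width: 0.135
grasp_force: 20.1
```

>>> send_rows(deltas="0 0 0 0; 0 0 0 0; 0 0 0 0", claw=0.35)

```text
t: 6.15
eef_pos: [0.4936, 0.0143, 0.1764]
tool_rot: [0.0, 0.643, 0.766, 0.001]
contact_force: [0.2, 0.1, -0.5]
gripper_width: 0.355
grasp_force: 0.0
```

Run:
```python
from h import *
goto(.4924,.0134,.176)
for c in('scene','top'):
    p=bot.read_camera(c)
    for n in('lip','pad'):print(n,[(np.round(d['xyz'],4).tolist(),(d['xyz'][:2]@EY).round(4)) for d in bot.landmark_of(p,n)[:1]])
    if c=='scene':cv2.imwrite('pics/s2.png',cv2.resize(p['img'][170:310,230:405,::-1],(750,600)))
```

```text
t 6.15 e [0.4936 0.0143 0.1764] yaw 100.0 F [ 0.2  0.1 -0.5] w 0.36 g 0.0
delta tool [-0.0007 -0.0013  0.0004] spin -0.2 bridge xy of tcp 0.4883 -0.0733
lip [([0.5519, 0.023, 0.0875], np.float64(-0.0751))]
pad [([0.5928, 0.0345, 0.0026], np.float64(-0.071))]
lip [([0.5527, 0.0303, 0.0893], np.float64(-0.0681))]
pad [([0.5935, 0.0294, 0.0016], np.float64(-0.0762))]
```

View pics/s2.png

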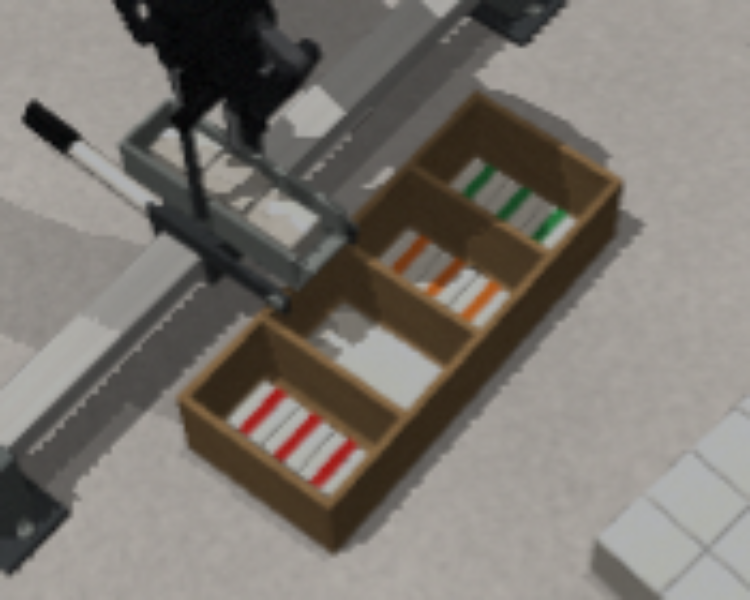

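The pan stands square over the pad cell, with its lip at (300,290) and the pad at (375,350). The jaws are open around the bar. Next I tip.

>>> send_rows(deltas="0 0.008 0 0; 0 0.018 0 0; 0 0.03 0 0; 0 0.042 0 0; 0 0.054 0 0")

```text
t: 6.95
eef_pos: [0.5475, 0.0239, 0.1762]
tool_rot: [-0.0, 0.643, 0.766, 0.0]
contact_force: [-2.7, -0.3, 0.3]
gripper_width: 0.347
grasp_force: 1.1
```

>>> send_rows(deltas="0 0.012 0 0; 0 0.024 0 0; 0 0.036 0 0; 0 0.048 0 0; 0 0.057 0 0")

```text
t: 7.45
eef_pos: [0.6032, 0.0336, 0.1759]
tool_rot: [-0.0, 0.643, 0.766, -0.0]
contact_force: [-3.2, -0.1, -1.5]
gripper_width: 0.349
grasp_force: 1.6
```

>>> send_rows(deltas="0 0.001 0 0; 0 0.002 0 0; 0 0.002 0 0; 0 0.002 0 0; 0 0.002 0 0")

```text
t: 7.95
eef_pos: [0.604, 0.0338, 0.1764]
tool_rot: [-0.0, 0.643, 0.766, -0.0]
contact_force: [-3.0, -2.0, -1.2]
gripper_width: 0.351
grasp_force: 1.5
```

>>> send_rows(deltas="0 0 0 0; 0 0 0 0; 0 0 0 0; 0 0 0 0; 0 0 0 0")

```text
t: 8.45
eef_pos: [0.6043, 0.0339, 0.1763]
tool_rot: [-0.0, 0.643, 0.766, 0.0]
contact_force: [-2.4, -0.1, -2.8]
gripper_width: 0.352
grasp_force: 1.5
```

Run:
```python
from h import *
goto(.4924,.0134,.176)
p=bot.read_camera('scene')
cv2.imwrite('pics/s3.png',cv2.resize(p['img'][170:310,230:405,::-1],(750,600)))
```

```text
t 8.45 e [0.6043 0.0339 0.1763] yaw 100.0 F [-2.4 -0.1 -2.8] w 0.35 g 1.5
delta tool [-0.0007 -0.1138  0.0003] spin -0.2 bridge xy of tcp 0.6008 -0.0737
```

View pics/s3.png

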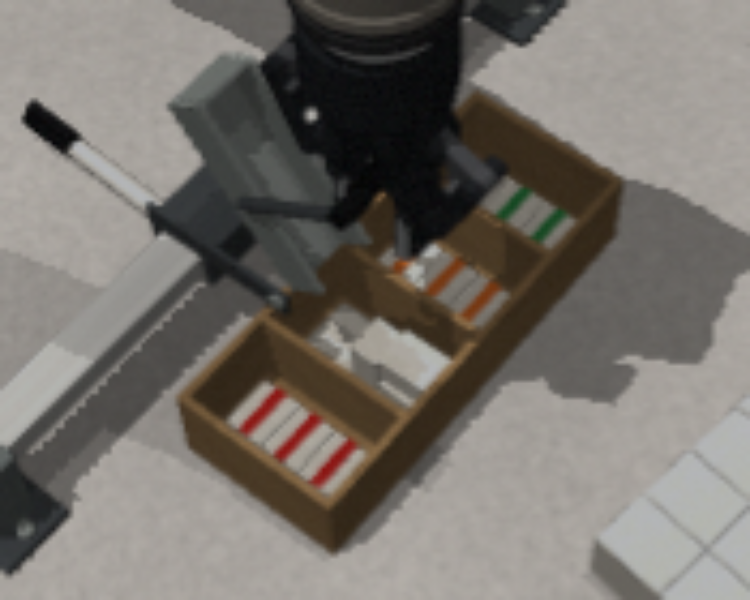

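The pan is tipped and empty as far as I can see, with cartons in the cell around (400,355). The force is still low, so I push a few millimetres towards the stop and hold.

>>> send_rows(deltas="0 0.001 0 0; 0 0.002 0 0; 0 0.003 0 0; 0 0.003 0 0; 0 0.003 0 0")

```text
t: 9.0
eef_pos: [0.6059, 0.0341, 0.1757]
tool_rot: [-0.001, 0.643, 0.766, -0.001]
contact_force: [-7.0, 0.0, -1.6]
gripper_width: 0.35
grasp_force: 3.5
```

>>> send_rows(deltas="0 0 0 0; 0 0 0 0; 0 0 0 0; 0 0 0 0; 0 0 0 0")

```text
t: 9.5
eef_pos: [0.6059, 0.0341, 0.1757]
tool_rot: [-0.001, 0.643, 0.766, -0.001]
contact_force: [-6.1, -0.8, -1.1]
gripper_width: 0.352
grasp_force: 3.5
```

>>> send_rows(deltas="0 -0.006 0 0; 0 -0.014 0 0; 0 -0.024 0 0; 0 -0.034 0 0; 0 -0.044 0 0")

```text
t: 10.0
eef_pos: [0.563, 0.0264, 0.1765]
tool_rot: [0.0, 0.643, 0.766, 0.0]
contact_force: [-2.3, -0.4, -0.6]
gripper_width: 0.35
grasp_force: 0.7
```

>>> send_rows(deltas="0 -0.01 0 0; 0 -0.02 0 0; 0 -0.03 0 0; 0 -0.04 0 0; 0 -0.05 0 0")

```text
t: 10.5
eef_pos: [0.514, 0.0179, 0.1764]
tool_rot: [0.0, 0.643, 0.766, 0.0]
contact_force: [-2.0, 0.2, -0.9]
gripper_width: 0.348
grasp_force: 0.6
```

Run:
```python
from h import *
goto(.4924,.0134,.176)
```

```text
t 10.5 e [0.514  0.0179 0.1764] yaw 100.0 F [-2.   0.2 -0.9] w 0.35 g 0.6
delta tool [-0.0007 -0.0221  0.0004] spin -0.2 bridge xy of tcp 0.5091 -0.0734
```

>>> send_rows(deltas="0 -0.007 0 0; 0 -0.014 0 0; 0 -0.021 0 0; 0 -0.021 0 0; 0 -0.021 0 0")

```text
t: 11.0
eef_pos: [0.4946, 0.0145, 0.1767]
tool_rot: [0.0, 0.643, 0.766, 0.001]
contact_force: [-0.4, -0.1, 0.6]
gripper_width: 0.35
grasp_force: 0.0
```

>>> send_rows(deltas="0 0 -0.01 0; 0 0 -0.03 0; 0 0 -0.06 0; 0 0 -0.09 0; 0 0 -0.12 0")

```text
t: 11.5
eef_pos: [0.4943, 0.0147, 0.2984]
tool_rot: [0.0, 0.643, 0.766, 0.0]
contact_force: [1.1, -0.1, 0.9]
gripper_width: 0.351
grasp_force: 0.0
```

>>> send_rows(deltas="-0.04 -0.02 0 0; -0.08 -0.03 0 0; -0.12 -0.03 0 0; -0.16 -0.03 0 0; -0.2 -0.03 0 0")

```text
t: 12.0
eef_pos: [0.4997, -0.1894, 0.2975]
tool_rot: [0.001, 0.643, 0.766, 0.0]
contact_force: [0.1, 0.4, 1.0]
gripper_width: 0.35
grasp_force: 0.0
```

Run:
```python
from h import *
goto(.4924,.0134,.176)
p=bot.read_camera('top');q=bot.read_camera('scene')
a=cv2.resize(p['img'][210:330,240:400,::-1],(400,300),interpolation=cv2.INTER_CUBIC);b=cv2.resize(q['img'][180:300,240:400,::-1],(400,300),interpolation=cv2.INTER_CUBIC)
cv2.imwrite('pics/f.png',cv2.resize(np.hstack([a,b]),(800,300)))
for n,x in(('top',p),('scene',q)):
    print(n,[(np.round(d['xyz'],3).tolist(),round(d['confidence'],2),(d['xyz'][:2]@EY).round(3)) for d in bot.landmark_of(x,'carton1')])
```

```text
t 12.0 e [ 0.4997 -0.1894  0.2975] yaw 100.0 F [0.1 0.4 1. ] w 0.35 g 0.0
delta tool [0.201  0.0278 0.1214] spin -0.2 bridge xy of tcp 0.4583 -0.2749
top [([0.618, 0.039, 0.033], 0.59, np.float64(-0.072)), ([0.622, 0.041, 0.015], 0.49, np.float64(-0.07)), ([0.589, 0.033, 0.026], 0.41, np.float64(-0.071))]
scene [([0.589, 0.037, 0.024], 0.63, np.float64(-0.068)), ([0.623, 0.04, 0.02], 0.53, np.float64(-0.071)), ([0.615, 0.038, 0.04], 0.48, np.float64(-0.072))]
```

View pics/f.png

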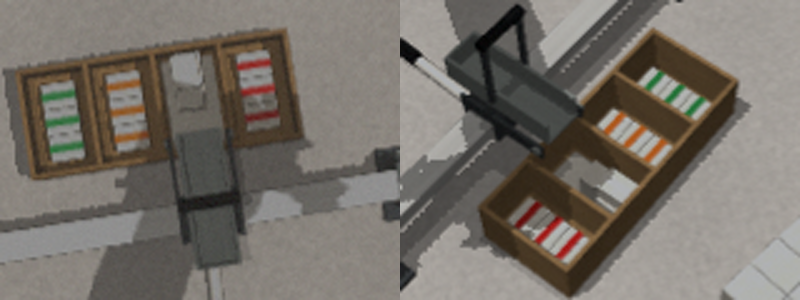

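Both views show the pan empty and level. Three cartons are in the empty cell, at x = 0.589, 0.617 and 0.622, all below the rim, and the other cells are unchanged.

```bash
python3 -c "
from station import bot
print(bot.hand_in())"
```

```text
the job is handed in; nothing more can be done
None
```

The job is handed in at about 12 s: I slid the pan to the empty cell and tipped it to its stop, and the final pictures show all three cartons in that cell, the pan level again and the arm clear of everything.

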